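Click both packs into the cordless bench lamp and hang it up

TASK

Get the cordless bench lamp ready for work: with the lamp standing on the bench, push the wide pack into its wide end bay and the narrow pack into its narrow end bay, each fully home until the sprung balls click (in either order). Then lift the lamp by its handle, hang it by the handle bar on both prongs of the fork hook, and let it hang still. Do not tip the lamp over, and leave the solder spool, bottle and circuit board where they are.

Things in the scene. Friction and masses are not known exactly. Their poses are not given: they have to be found in the camera images.
- lamp: Loose cordless lamp, 0.5 kg, standing on the bench. Grey block 64 mm deep (x), 208 long (y), 60 high, black ends; white light panel on -x, cooling fins on +x. Origin: centre of underside, z up. A rigid steel bail handle on top. An open-topped bay in each end: wide one at y = -82 mm, narrow one at y = +82. Round steel ball housings stick out 11 mm from both x faces at the bays.
- lamp_bar (a point): Middle of the lamp's handle bar, 125 mm above the lamp's underside; axes as the lamp. The bar is round, 10 mm thick, along y, between uprights (10 mm thick) at y = -53 and +53 mm. The window under it is 96 mm wide (y), 60 mm high and open along x.
- bay_wide (a point): Centre of the wide bay's floor, 24 mm above the lamp's underside, axes as the lamp; a seated wide pack has its origin here. Bay 48.5 (x) by 30.5 mm (y), 36 deep, plus an 8 mm flared lip all round. In each x wall a sprung ball stands out 4 mm, 20 mm above the floor. A pack meets the balls about 27 mm short of home, needs 10 to 20 N down to pass, and snaps home in the last 6 mm.
- bay_narrow (a point): Centre of the narrow bay's floor, 24 mm above the lamp's underside, axes as the lamp; a seated narrow pack has its origin here. Bay 34.5 (x) by 30.5 mm (y); otherwise just like the wide bay: 36 mm deep, flared lip, two sprung balls, same push. A pack's own weight does not seat it.
- pack_wide: Loose beige plug-in pack, 0.12 kg, upright on the bench: 46 (x) by 28 (y) by 95 mm tall. Origin: centre of underside, z up. A groove 13 mm high, 5 mm deep crosses each x face, 20 mm above the foot. Its x goes along the lamp's x; half a turn about z fits too. Grip it across the x faces near the top: the lamp's handle leaves no room for a finger on the y side.
- pack_narrow: Loose beige plug-in pack, 0.09 kg, upright on the bench: 32 (x) by 28 (y) by 80 mm tall; otherwise like the wide pack (same grooves, origin and axes; either way round fits; grip it across the x faces near the top).
- fork_rest (a point): On the fork hook: where the middle of the handle bar lies when hung, 221 mm above the bench. Two level 8 mm round prongs at y = -34 and +34 mm, axes 9 mm below this point, point to -x from a cross bar 85 mm behind (+x). 25 mm in front (-x) they turn up to tips 43 mm in front, tops 13 mm above this point. The bar may lie anywhere on the level run.
- stand: The fork hook's steel stand, bolted down: base plate 130 mm square, 10 thick, and a round post. Origin: foot of the post, on the bench; axes as fork_rest. Bring the lamp along +x of this frame, prongs passing through the window under the handle bar, then lower it onto them.
- spool: Bystander: solder spool standing on end, 64 mm across, 52 mm high. Origin: centre of its underside.
- bottle: Bystander: translucent bottle with a pale cap, 64 mm across, 150 mm high. Origin: centre of its underside.
- board: Bystander: green circuit board lying flat, 85 (x) by 120 (y) mm, 18 mm high. Origin: centre of its underside.
Not all that is in view belongs to the job. What is shaped like the pack_wide but red or turquoise is not meant.

How it is judged:
By the outcome, as a careful person would: the job done as asked, in the order asked, and still so for the second after the job is handed in, with the robot touching nothing.
It also fails if it takes over 72 s, if anything falls off the work surface, if the arm or the gripper's body presses on something with over 40 N, if the wrist force passes 120 N, or if a joint passes its speed limit or range.

ROBOT

A 6-joint arm with a two-finger parallel gripper is mounted at the origin on the work surface. World frame = base frame: x ahead of the robot, y to its left, z up, the work surface at z = 0. Lengths are in m, angles in rad, forces in N, time in s.
With the tool pointing down it reaches from about 0.15 to 0.775 m from the base axis. Payload 6.1 kg.
Tool frame: the origin (TCP) lies at the very end of the fingers, on their centre line; the grasp point (between the pads) lies 19 mm behind it (robot.grasp_offset is the distance from the TCP to the grasp point, in m); z points along the fingers, y is the line along which they close (so a half turn about z gives the same grasp; the last joint's range is limited). The gripper opens to 85 mm and grips with 20 to 120 N. Pads are 22 mm wide; open, the fingers measure 114 mm over their backs; the gripper's body (76 mm by 85 mm) begins 54 mm behind the grasp point. The pads swing forward as they close: fully open they stand 13 mm farther back than shut.
Start: joints at [-1.33, 0.126, -0.04, 1.405, 0, 1.571], TCP at [0.125, -0.51, 0.206] pointing down, gripper open.
Joint ranges: [-2.72, 2.72], [-0.95, 1.95], [-1.27, 1.35], [-1.78, 2.02], [-1.46, 1.47], [-3.14, 3.14]. Speed limits (rad/s): [2.39, 2.39, 3.01, 3.14, 3.14, 3.14].

INTERFACE

Orientations are given as a 3x3 rotation matrix whose columns are the frame's x, y, z axes.
In Python, from rig import robot, grab_frame, get_calibration gives the robot as it stands.
- The arm moves only by the shell command python3 -m inch 'ROWS' [FORCE]. ROWS is JSON, a list that holds one entry, the list of rows, each a list of 5 numbers: the closure, from -1 (fully open) to 1 (shut), then the shift along the tool's x, y, z in cm, then the turn about the tool's z in degrees. In form: [[[fingers, tx, ty, tz, yaw], ...]]. A call has 1 to 12 rows; each row is the pose to reach, as a shift and turn from the pose commanded when the call began, along the tool's axes at that moment; what a row does not reach only later rows make up. A row lasts 1/12 s, in which the tool goes at most 41.7 mm and 7.16 degrees, less where a joint would pass 70% of its speed; a pose out of reach is approached as far as the arm can. A call with a gripper value outside its range is refused whole. The fingers move at their own pace and stop on an object; FORCE is the grip in N (left out, the last holds). Time passes only in rows, so rows that repeat a pose let the fingers close. It gives the time, the measured TCP pose, the force, the opening and the grip force at its end, in the units of the state.
- robot.read_state(): the state, without advancing time (a new reading comes with each control period).
- grab_frame(name): name is "side" or "top" or "wrist"; returns (picture, depth): 420x560x3 uint8, red, green, blue; 420x560 float32, m along the optical axis (not along the pixel's ray), 0 where there is no reading.
- get_calibration(name): a dict with "mtx" (3x3 intrinsics, pixels), "k1" (the pictures are not rectified: a ray, as slopes to the right and down, at radius r is drawn at 1 + k1 r^2 times it, then the intrinsics apply), "pose" (4x4, takes a point from camera to world coordinates). Camera axes: x right, y down, z forward; pixel columns grow to the right and rows downward; lengths in m; the calibration is good to about 2 mm. A picture is of the moment at which its call begins: read the wrist's pose just before it. get_calibration takes no time and is no camera call; for the wrist camera it gives the pose at the moment of the call.
- robot.finish_job(): hands the job in; it is judged then, once.
The state is a dict: "t": time; "qpos": joint angles; "qvel": joint speeds; "effort": joint torques, N m; "tcp_pos": TCP position; "ee_rot": TCP orientation; "contact_force": force on the tool from outside, world axes, zero at the start; "wrist_torque": the same for the moment, N m; "grip_width": opening from 0.0 (shut) to 1.0 (fully open); "gripper_force": force on a finger pad.
Only numpy, scipy, OpenCV 4.12 (cv2) and the standard library are available. Lean on these libraries where they do the work, as an engineer would, in place of code of your own. Each camera call takes 0.05 s, during which the arm holds its last target. There are 200 camera calls.

## Working session

There is one attempt and no reset: what is moved stays moved. The work goes in short steps, Python scripts to look and compute and a shell command to move; the robot and the scene stay as the last step left them, time stands still between calls to the robot, and variables do not carry over. Pictures are saved under pics/ and viewed, at most 10 in all, crops included, and the job is handed in when it is done.

```bash
ls; mkdir -p pics; cat > h.py <<'E'
import numpy as np,cv2
from rig import robot,grab_frame,get_calibration
def cloud(name):
    c=get_calibration(name); im,d=grab_frame(name)
    return im,d,c
def pts(d,c,u,v):
    K=c["mtx"];u=np.asarray(u,float);v=np.asarray(v,float)
    x=(u-K[0,2])/K[0,0];y=(v-K[1,2])/K[1,1];xd,yd=x.copy(),y.copy()
    for _ in range(10):
        s=1+c["k1"]*(x*x+y*y);x=xd/s;y=yd/s
    z=d if np.ndim(d) or np.isscalar(d) else d
    P=np.stack([x*z,y*z,np.ones_like(x)*z],-1)
    T=np.array(c["pose"]);return P@T[:3,:3].T+T[:3,3]
def full(d,c):
    v,u=np.mgrid[:420,:560];return pts(d,c,u,v)
def save(n,im,**k): cv2.imwrite("pics/"+n,cv2.cvtColor(im,cv2.COLOR_RGB2BGR))
E
python3 - <<'E'
from h import *
np.set_printoptions(precision=3,suppress=True)
for n in ["top","side"]:
    im,d,c=cloud(n);save(n+".png",im);np.savez("pics/"+n,im=im,d=d,P=full(d,c));print(n,c)
s=robot.read_state();print(s)
E
```

```text
pics
top {'mtx': array([[401.948,   0.   , 280.309],
       [  0.   , 401.948, 213.372],
       [  0.   ,   0.   ,   1.   ]]), 'k1': -0.08387142705427193, 'pose': array([[-0.022, -0.991,  0.135,  0.418],
       [-0.999,  0.025,  0.02 , -0.046],
       [-0.023, -0.135, -0.991,  1.156],
       [ 0.   ,  0.   ,  0.   ,  1.   ]])}
side {'mtx': array([[437.958,   0.   , 277.725],
       [  0.   , 437.958, 209.341],
       [  0.   ,   0.   ,   1.   ]]), 'k1': -0.09453272443168007, 'pose': array([[-0.925, -0.283,  0.252,  0.316],
       [-0.379,  0.71 , -0.593,  0.525],
       [-0.011, -0.645, -0.764,  0.883],
       [ 0.   ,  0.   ,  0.   ,  1.   ]])}
{'t': 0.1, 'qpos': array([-1.33 ,  0.126, -0.04 ,  1.405,  0.   ,  1.571]), 'qvel': array([ 0.   , -0.   ,  0.002, -0.   ,  0.   , -0.   ]), 'effort': array([  0.001, -43.691,  35.36 ,   0.014,  -0.   ,  -0.   ]), 'tcp_pos': array([ 0.125, -0.509,  0.205]), 'ee_rot': array([[ 0.971,  0.238, -0.   ],
       [ 0.238, -0.971,  0.001],
       [ 0.   , -0.001, -1.   ]]), 'contact_force': array([-0.103, -0.64 , -0.41 ]), 'wrist_torque': array([-0.015,  0.   ,  0.013]), 'gripper_force': 0.0, 'grip_width': 1.0013083745624451}
```

View pics/top.png

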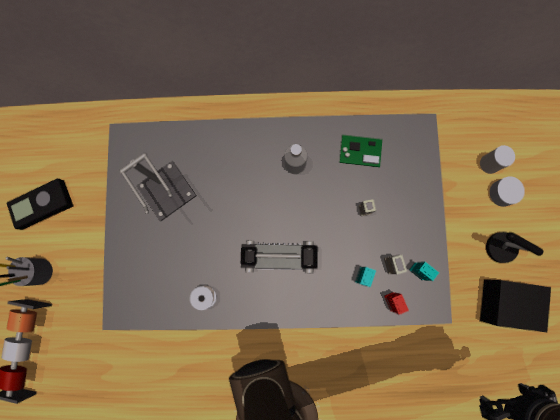

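View pics/side.png

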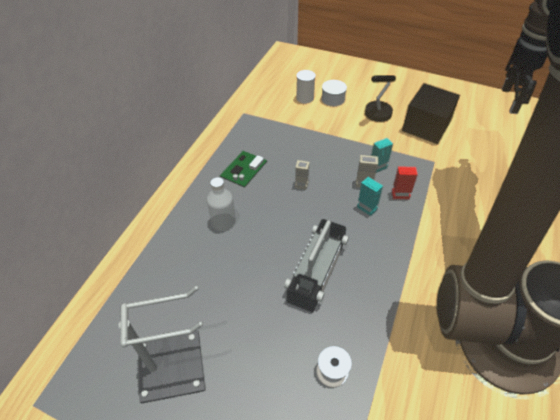

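The top view shows the lamp at (279,256), with the fins up towards world +x, and the fork stand at (165,190). Pack candidates: beige wide (398,265), beige narrow (369,207), turquoise decoys (367,277) and (427,271), red decoy (398,303). I choose the two beige ones. The side view agrees: narrow (302,170), wide (368,165).

```bash
cat > m1.py <<'E'
from h import *
np.set_printoptions(precision=4,suppress=True)
D={n:np.load(f"pics/{n}.npz") for n in("top","side")}
T=D["top"]
def reg(n,u0,u1,v0,v1,zlo,zhi):
    P=D[n]["P"][v0:v1,u0:u1].reshape(-1,3);I=D[n]["im"][v0:v1,u0:u1].reshape(-1,3).astype(int)
    m=(P[:,2]>zlo)&(P[:,2]<zhi)&(D[n]["d"][v0:v1,u0:u1].ravel()>0);return P[m],I[m]
def rect(P):
    (c,s,a)=cv2.minAreaRect((P[:,:2]*1000).astype(np.float32));return np.array(c),np.array(s),a
for nm,a in dict(wide=("top",385,412,252,278),narrow=("top",358,380,196,217),lamp=("top",236,324,236,274),wideS=("side",350,382,148,190),narS=("side",290,314,155,190)).items():
    P,I=reg(*a,0.03,0.2);z=np.percentile(P[:,2],95);print(nm,len(P),"ztop",z)
    Q=P[abs(P[:,2]-z)<.008];print("  top face",rect(Q),Q.mean(0))
P,I=reg("top",236,324,236,274,.035,.08);print("lamp body",rect(P),len(P))
P,I=reg("top",236,324,236,274,.105,.14);print("lamp bar",rect(P),P.mean(0),len(P))
for n,b in(("top",(100,220,140,230)),("side",(100,215,280,360))):
    P,I=reg(*((n,)+b),.19,.3);print("fork",n,len(P),rect(P),np.percentile(P[:,2],[5,50,95]))
    P,I=reg(*((n,)+b),.004,.02);print("base",n,len(P),rect(P))
P=T["P"];print("ground z",P[200:210,440:450].reshape(-1,3).mean(0))
cr=[cv2.resize(D["top"]["im"][220:320,230:440],None,fx=3.8,fy=3.8,interpolation=3)]
save("crop.png",cr[0])
E
python3 m1.py
```

```text
wide 290 ztop 0.0987401079107188
  top face (array([ 420.8498, -333.4104]), array([43.9742, 29.2023]), 13.934803009033203) [ 0.4206 -0.3333  0.0961]
narrow 173 ztop 0.08375847294865606
  top face (array([ 580.2991, -263.6851]), array([31.6648, 28.6383]), 8.579927444458008) [ 0.5799 -0.264   0.0809]
lamp 1724 ztop 0.12951690096910823
  top face (array([450.2748, -16.8399]), array([112.5024,   7.8443]), 88.6948013305664) [ 0.4502 -0.0171  0.1293]
wideS 751 ztop 0.09684428957448998
  top face (array([ 408.8172, -307.4824]), array([ 55.4641, 160.2724]), 13.70875072479248) [ 0.4051 -0.2912  0.0946]
narS 270 ztop 0.08131827302593662
  top face (array([ 580.0327, -264.3492]), array([31.6777, 36.6412]), 9.49018383026123) [ 0.5796 -0.2627  0.079 ]
lamp body (array([450.2881, -17.3817]), array([207.8095,  85.197 ]), 88.76423645019531) 1539
lamp bar (array([450.2628, -16.8193]), array([112.5867,   9.664 ]), 87.64861297607422) [ 0.4502 -0.0174  0.1292] 179
fork top 483 (array([629.7646, 298.2227]), array([139.803 ,  78.0225]), 34.0400505065918) [0.2091 0.2158 0.2278]
base top 2283 (array([674.0374, 338.7173]), array([376.1345, 269.8782]), 87.98184204101562)
fork side 1095 (array([630.2926, 298.8045]), array([141.5297,  79.7968]), 33.925960540771484) [0.2108 0.2156 0.2274]
base side 1322 (array([742.1125, 234.41  ]), array([255.8041, 193.9155]), 22.524873733520508)
ground z [ 0.5899 -0.5032  0.0011]
```

View pics/crop.png

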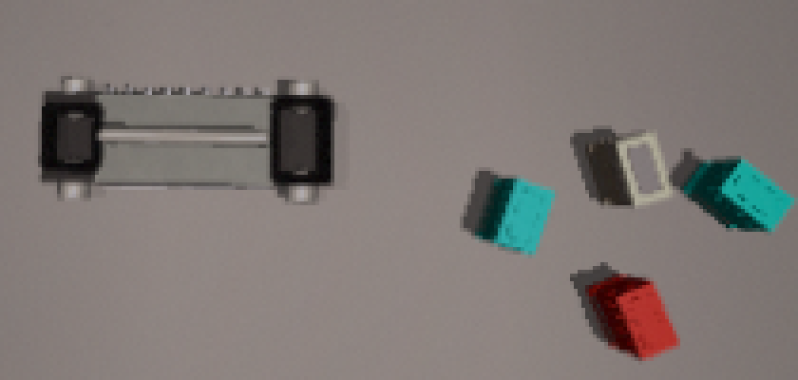

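The crop shows the wide beige pack at top-view (398,265), hollow-topped and clear of the turquoise and red ones. The wide bay is at the lamp's right end (-y) and the fins face +x. Fork yaw is about 34°. Next I move above the wide pack.

```bash
python3 -m inch '[[[-0.5,33,-10,0,-86],[-0.5,33,-10,0,-86],[-0.5,33,-10,0,-86],[-0.5,33,-10,0,-86],[-0.5,33,-10,0,-86],[-0.5,33,-10,0,-86],[-0.5,33,-10,0,-90],[-0.5,33,-10,0,-90],[-0.5,33,-10,0,-90],[-0.5,33,-10,0,-90],[-0.5,33,-10,0,-90],[-0.5,33,-10,0,-90]]]' 80
cat >> h.py <<'E'
def go(x,y,z,yang):
    """rows shift cm from measured pose; yang = wanted world angle of tool y, deg"""
    s=robot.read_state();R=s["ee_rot"];d=(np.array([x,y,z])-s["tcp_pos"])@R*100
    a=np.degrees(np.arctan2(R[1,1],R[0,1]));t=(-(yang-a)+90)%180-90
    print("t",round(s["t"],2),"shift",np.round(d,2),"yaw",round(t,1),"alt",round(t-180*np.sign(t),1),"q6",np.round(np.degrees(s["qpos"][5]),1))
E
cat > w.py <<'E'
import sys
from h import *
n=sys.argv[1]
s=robot.read_state();im,d,c=cloud("wrist");save(n+".png",im);np.savez("pics/"+n,im=im,d=d,P=full(d,c))
P=full(d,c);print(s["t"],s["tcp_pos"],s["ee_rot"].round(3).tolist())
K=im.astype(int)
for nm,z0 in(("hi",.085),("mid",.07)):
    m=(P[...,2]>z0)&(P[...,2]<.105)&(d>.12)&(abs(K[...,0]-K[...,2])<60)
    k,l,st,ce=cv2.connectedComponentsWithStats(m.astype(np.uint8))
    for i in range(1,k):
        if st[i,4]>300:
            Q=P[l==i];zt=np.percentile(Q[:,2],80);Q=Q[abs(Q[:,2]-zt)<.006];r=cv2.minAreaRect((Q[:,:2]*1000).astype(np.float32))
            print(nm,ce[i].round(),st[i,4],"z",zt.round(4),np.round(r[0],1),np.round(r[1],1),round(r[2],1),K[l==i].mean(0).round())
E
python3 w.py w1
```

```text
t: 1.1
tcp_pos: [0.4222, -0.3333, 0.2053]
ee_rot: [[-0.177, 0.984, -0.001], [0.984, 0.177, 0.001], [0.001, -0.001, -1.0]]
contact_force: [-0.7, 0.3, -0.5]
grip_width: 0.754
gripper_force: 0.0
1.1 [ 0.42219978 -0.33331955  0.20534195] [[-0.177, 0.984, -0.001], [0.984, 0.177, 0.001], [0.001, -0.001, -1.0]]
hi [278. 189.] 1663 z 0.0954 [ 420.6 -332. ] [46.  28.8] 13.5 [151. 145. 131.]
hi [136. 404.] 1422 z 0.1 [ 301.4 -607.3] [60.6 44.5] 7.2 [29. 26. 25.]
mid [463. 144.] 1301 z 0.0804 [ 580.1 -264. ] [33.1 28.1] 9.6 [172. 160. 142.]
mid [278. 188.] 1836 z 0.0954 [ 420.6 -332. ] [46.  28.8] 13.5 [145. 138. 125.]
mid [247. 246.] 480 z 0.0892 [ 396.5 -398.6] [53.9 24.3] 18.3 [35. 79. 73.]
mid [136. 402.] 1556 z 0.0999 [ 301.4 -607.3] [60.6 44.5] 7.2 [28. 26. 24.]
```

View pics/w1.png

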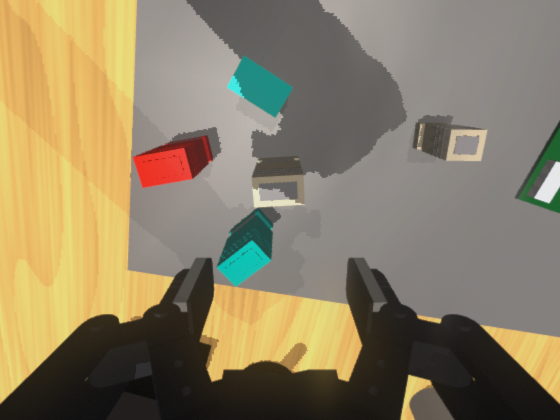

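The wrist view shows the wide beige pack at (278,189) and the narrow one at (463,144). The turquoise and red packs are clear of the finger paths. Descend and grip.

```bash
python3 -m inch '[[[-0.5,0.1,-0.15,8,-3.3],[-0.5,0.1,-0.15,8,-3.3],[-0.5,0.1,-0.15,14.5,-3.3],[-0.5,0.1,-0.15,14.5,-3.3],[-0.5,0.1,-0.15,14.5,-3.3],[1,0.1,-0.15,14.5,-3.3],[1,0.1,-0.15,14.5,-3.3],[1,0.1,-0.15,14.5,-3.3],[1,0.1,-0.15,14.5,-3.3],[1,0.1,-0.15,14.5,-3.3]]]' 80
python3 - <<'E'
from h import *
np.set_printoptions(precision=4,suppress=True)
z=np.load("pics/top.npz");P=z["P"];go(.44,-.10,.17,-1.3)
# lamp refine: body outline sides per side
m=np.zeros(P.shape[:2],bool);m[236:276,236:326]=1;m&=(P[...,2]>.05)&(P[...,2]<.075)
Q=P[m][:,:2];Q=Q[(abs(Q[:,1]+.017)<.06)]
# edges across x in y bins
b=[(y,*np.percentile(Q[abs(Q[:,1]-y)<.005][:,0],[0,100])) for y in np.arange(-.07,.04,.01)]
b=np.array(b);print(np.polyfit(b[:,0],b[:,1:].mean(1),1),b[:,1:].mean(0))
for n in("top","side"):
    P=np.load(f"pics/{n}.npz")["P"];q=P[(P[...,2]>.11)&(P[...,2]<.135)&(abs(P[...,0]-.45)<.05)&(abs(P[...,1]+.017)<.06)]
    c=q[:,:2].mean(0);v=np.linalg.svd(q[:,:2]-c)[2][0];print(n,c,np.degrees(np.arctan2(v[1],v[0])),np.ptp(q[:,1]),q[:,1].min()/2+q[:,1].max()/2)
E
```

```text
t: 1.98
tcp_pos: [0.4212, -0.3341, 0.0627]
ee_rot: [[-0.225, 0.974, 0.002], [0.974, 0.225, -0.002], [-0.002, 0.002, -1.0]]
contact_force: [-0.2, 0.2, 3.3]
grip_width: 0.501
gripper_force: 81.7
t 1.98 shift [ 22.35   7.13 -10.77] yaw 14.3 alt -165.7 q6 38.6
[0.0407 0.4513] [0.4166 0.4847]
top [ 0.4502 -0.0171] -91.42320120661711 0.11236738388126088 -0.01687627964157382
side [ 0.4501 -0.0085] 87.66720604322026 0.11426128309106304 -0.0148316820327494
```

```bash
python3 -m inch '[[[1,0,0,-4,0],[1,0,0,-8,0],[1,0,0,-12,0],[1,4,1,-14,5],[1,8,3,-14,10],[1,13.4,5.9,-14,14.7],[1,13.4,5.9,-14,14.7],[1,13.4,5.9,-14,14.7],[1,13.4,5.9,-14,14.7],[1,13.4,5.9,-14,14.7]]]'
cat > lamp.py <<'E'
import sys
from h import *
np.set_printoptions(precision=4,suppress=True)
n=sys.argv[1]
s=robot.read_state();im,d,c=cloud("wrist");save(n+".png",im);P=full(d,c);np.savez("pics/"+n,im=im,d=d,P=P)
print(s["tcp_pos"],np.degrees(np.arctan2(s["ee_rot"][1,1],s["ee_rot"][0,1])),s["grip_width"])
def near(lo,hi):
    return (d>.12)&(P[...,2]>lo)&(P[...,2]<hi)&(abs(P[...,0]-.45)<.06)&(abs(P[...,1]+.017)<.125)
q=P[near(.118,.14)];q=q[abs(q[:,1]+.017)<.06]
if len(q)>30:
    c0=q.mean(0);v=np.linalg.svd(q[:,:2]-c0[:2])[2][0];print("bar",c0,len(q),"yaw",(np.degrees(np.arctan2(v[1],v[0]))%180)-90,"y",q[:,1].min(),q[:,1].max())
m=near(.05,.075);q=P[m]
if len(q)>100:
    r=cv2.minAreaRect((q[:,:2]*1000).astype(np.float32));print("body",r,np.median(q[:,2]))
    q2=q[abs(q[:,1]+.017)<.11]
    b=np.array([(y,*np.percentile(q2[abs(q2[:,1]-y)<.004][:,0],[1,99])) for y in np.arange(q2[:,1].min()+.005,q2[:,1].max(),.012) if (abs(q2[:,1]-y)<.004).sum()>20]);print(b)
E
python3 lamp.py w2
```

```text
t: 2.82
tcp_pos: [0.4476, -0.1896, 0.2015]
ee_rot: [[0.028, 1.0, 0.001], [1.0, -0.028, -0.001], [-0.001, 0.001, -1.0]]
contact_force: [0.4, -0.8, -1.4]
grip_width: 0.501
gripper_force: 82.1
[ 0.4476 -0.1896  0.2015] -1.628549386863237 0.5011979488172387
bar [ 0.4489 -0.0611  0.1282] 660 yaw -2.339867194892335 y -0.07399381636963268 -0.048049378795659584
body ((448.27008056640625, -75.15275573730469), (90.04417419433594, 86.73258972167969), 87.61705017089844) 0.05984880497139011
[[-0.1163  0.4162  0.478 ]
 [-0.1043  0.4047  0.4901]
 [-0.0923  0.4043  0.49  ]
 [-0.0803  0.4174  0.4787]
 [-0.0683  0.4142  0.4803]
 [-0.0563  0.415   0.4837]
 [-0.0443  0.4162  0.4849]
 [-0.0323  0.4156  0.4856]]
```

View pics/w2.png

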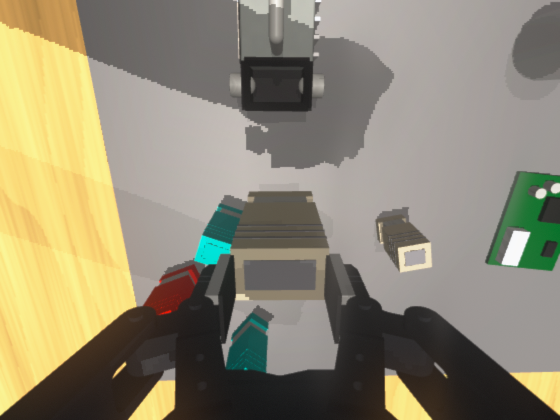

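The wide bay is at (277,83) in the wrist view, and the pack hangs upright in the fingers (278,245). I measure the pack within the hand, and the bay opening.

```bash
cat > hand.py <<'E'
import sys
from h import *
np.set_printoptions(precision=4,suppress=True)
z=np.load(f"pics/{sys.argv[1]}.npz");P=z["P"];K=z["im"].astype(int);d=z["d"]
s=robot.read_state();L=(P-s["tcp_pos"])@s["ee_rot"]
half=float(sys.argv[2])
m=(d>.05)&(abs(L[...,1])<half+.004)&(L[...,0]>-.03)&(L[...,0]<.03)&(L[...,2]<.08)&(L[...,2]>-.06)&(K.sum(2)>120)
q=L[m];print(len(q),"top tz",np.percentile(q[:,2],[1,5,20]))
t=q[q[:,2]<np.percentile(q[:,2],2)+.006]
print("top face tool x",np.percentile(t[:,0],[0,1,50,99,100]),"y",np.percentile(t[:,1],[0,1,99,100]))
f=q[q[:,2]>-.02];A=np.c_[f[:,1],f[:,2],np.ones(len(f))]
for _ in range(4):
    co=np.linalg.lstsq(A,f[:,0],rcond=None)[0];r=abs(A@co-f[:,0]);k=r<max(.0015,np.percentile(r,90)*.8);A,f=A[k],f[k]
print("front face x = %.3f y + %.3f z + %.4f"%tuple(co),"z range",f[:,2].min(),f[:,2].max(),"y",f[:,1].min(),f[:,1].max())
E
python3 hand.py w2 .023
python3 - <<'E'
from h import *
z=np.load("pics/w2.npz");P=z["P"];im=z["im"]
for c in(278,):
  for r in range(54,114,2): print(r,P[r,c].round(4),im[r,c].sum(),end=" | ")
print()
for c in range(232,330,3): print(c,P[88,c].round(4),end=" | ")
E
```

```text
10691 top tz [-0.0584 -0.0508 -0.033 ]
top face tool x [-0.0099 -0.0093  0.0121  0.0131  0.0133] y [-0.027  -0.0268  0.0269  0.027 ]
front face x = 0.009 y + -0.002 z + 0.0158 z range -0.019985769392053654 0.06380636640574867 y -0.023278144554105977 0.02328263651769485
54 [ 0.4497 -0.0738  0.0668] 224 | 56 [ 0.4496 -0.0746  0.0604] 297 | 58 [ 0.4496 -0.0769  0.0668] 113 | 60 [ 0.4495 -0.0784  0.0664] 105 | 62 [ 0.4495 -0.0799  0.0654] 97 | 64 [ 0.4494 -0.0813  0.0632] 96 | 66 [ 0.4494 -0.0827  0.0599] 126 | 68 [ 0.4493 -0.0828  0.0397] 171 | 70 [ 0.4492 -0.0835  0.0244] 139 | 72 [ 0.4492 -0.0853  0.0241] 135 | 74 [ 0.4491 -0.0871  0.0236] 136 | 76 [ 0.4491 -0.0889  0.0226] 131 | 78 [ 0.449  -0.0908  0.0236] 133 | 80 [ 0.4489 -0.0927  0.0239] 132 | 82 [ 0.4489 -0.0945  0.0239] 131 | 84 [ 0.4488 -0.0965  0.0259] 133 | 86 [ 0.4488 -0.0983  0.0242] 149 | 88 [ 0.4487 -0.1001  0.0226] 149 | 90 [ 0.4487 -0.1021  0.0243] 150 | 92 [ 0.4486 -0.104   0.024 ] 149 | 94 [ 0.4485 -0.1059  0.0236] 147 | 96 [ 0.4485 -0.1078  0.0227] 151 | 98 [ 0.4484 -0.1097  0.0239] 149 | 100 [ 0.4484 -0.1117  0.023
[... 599 characters left out ...]
 -0.0998  0.0231] | 268 [ 0.4387 -0.0999  0.0243] | 271 [ 0.4417 -0.1     0.0238] | 274 [ 0.4447 -0.1     0.023 ] | 277 [ 0.4477 -0.1001  0.0236] | 280 [ 0.4507 -0.1002  0.0234] | 283 [ 0.4537 -0.1003  0.0234] | 286 [ 0.4568 -0.1004  0.0227] | 289 [ 0.4598 -0.1005  0.0233] | 292 [ 0.4628 -0.1006  0.0235] | 295 [ 0.4658 -0.1007  0.024 ] | 298 [ 0.4688 -0.1007  0.0242] | 301 [ 0.4702 -0.1013  0.0496] | 304 [ 0.4721 -0.1016  0.0609] | 307 [ 0.4745 -0.1017  0.0646] | 310 [ 0.477  -0.1019  0.067 ] | 313 [ 0.4809 -0.1017  0.0535] | 316 [ 0.4836 -0.1018  0.0545] | 319 [ 0.4865 -0.1018  0.053 ] | 322 [ 0.4891 -0.1019  0.054 ] | 325 [ 4.992e-01 -1.011e-01 -3.000e-04] | 328 [ 0.5024 -0.1012 -0.0006] |
```

```bash
python3 -m inch '[[[1,4,-0.1,0,0.9],[1,8,-0.2,1,0.9],[1,8.9,-0.24,4,0.9],[1,8.9,-0.24,5.5,0.9],[1,8.9,-0.24,5.5,0.9],[1,8.9,-0.24,6,0.9],[1,8.9,-0.24,6.5,0.9],[1,8.9,-0.24,7,0.9],[1,8.9,-0.24,7.5,0.9],[1,8.9,-0.24,8,0.9],[1,8.9,-0.24,8.4,0.9],[1,8.9,-0.24,8.4,0.9]]]'
```

```text
t: 3.87
tcp_pos: [0.4471, -0.1004, 0.1161]
ee_rot: [[0.045, 0.999, -0.001], [0.999, -0.045, 0.0], [0.0, -0.001, -1.0]]
contact_force: [-0.2, -0.4, -2.0]
grip_width: 0.502
gripper_force: 82.1
```

```bash
python3 -m inch '[[[1,0.05,0.05,0.5,0],[1,0.05,0.05,1,0],[1,0.05,0.05,1.5,0],[1,0.05,0.05,2,0],[1,0.05,0.05,2.4,0],[1,0.05,0.05,2.7,0],[1,0.05,0.05,3,0],[1,0.05,0.05,3,0],[1,0.05,0.05,3,0]]]'
```

```text
t: 4.62
tcp_pos: [0.4479, -0.0999, 0.0867]
ee_rot: [[0.045, 0.999, -0.001], [0.999, -0.045, 0.0], [0.0, -0.001, -1.0]]
contact_force: [-1.4, 1.0, -1.3]
grip_width: 0.503
gripper_force: 82.3
```

```bash
python3 -m inch '[[[1,0,0,0.1,0],[1,0,0,0.2,0],[1,0,0,0.3,0],[1,0,0,0.3,0]]]'; python3 -m inch '[[[-0.5,0,0,-0.3,0],[-0.5,0,0,-0.3,0],[-0.5,0,0,-0.3,0],[-0.5,0,0,-0.3,0],[-0.5,0,0,-4,0],[-0.5,0,0,-8,0],[-0.5,-4,0,-11,0],[-0.5,-8,0,-12,0],[-0.5,-9,0,-12,0],[-0.5,-9,0,-12,0]]]'; python3 lamp.py w3; python3 - <<'E'
from h import *
go(.580,-.264,.17,9.3);z=np.load("pics/w3.npz");P=z["P"]
m=(abs(P[...,0]-.447)<.03)&(abs(P[...,1]+.099)<.02)&(P[...,2]>.1);print(np.percentile(P[m][:,2],[5,50,95]),cv2.minAreaRect((P[m][:,:2]*1000).astype(np.float32)))
E
```

```text
t: 4.95
tcp_pos: [0.4482, -0.1, 0.0865]
ee_rot: [[0.045, 0.999, 0.002], [0.999, -0.045, -0.001], [-0.0, 0.002, -1.0]]
contact_force: [-7.6, 2.4, 19.4]
grip_width: 0.502
gripper_force: 84.8
t: 5.78
tcp_pos: [0.4448, -0.1929, 0.2048]
ee_rot: [[0.048, 0.999, 0.002], [0.999, -0.048, -0.002], [-0.002, 0.002, -1.0]]
contact_force: [0.0, -0.0, -1.2]
grip_width: 0.749
gripper_force: 0.0
[ 0.4448 -0.1929  0.2048] -2.766248289557028 0.7487715011552645
bar [ 0.4495 -0.0626  0.1282] 584 yaw -2.6883045549104025 y -0.07405093399455691 -0.050575188295600294
body ((449.8454284667969, -77.57352447509766), (87.87628936767578, 87.11730194091797), 85.76641082763672) 0.05973754613944465
[[-0.116   0.4166  0.479 ]
 [-0.104   0.4055  0.4915]
 [-0.092   0.4051  0.4916]
 [-0.08    0.4165  0.4796]
 [-0.068   0.4157  0.4804]
 [-0.056   0.4158  0.4846]
 [-0.044   0.416   0.4855]
 [-0.032   0.4159  0.4783]]
t 5.83 shift [-6.63 13.9   3.39] yaw -12.0 alt 168.0 q6 69.4
[0.11770863 0.11922951 0.37223559] ((448.5787048339844, -98.5081558227539), (28.280033111572266, 45.9266242980957), 87.03948974609375)
```

The wide pack's top stands at 119 mm, so it is seated. Now the narrow pack.

```bash
python3 -m inch '[[[-0.5,-3,6,2,-6],[-0.5,-6,12,4,-12],[-0.5,-6.63,13.9,6,-12],[-0.5,-6.63,13.9,6,-12],[-0.5,-6.63,13.9,6,-12]]]'; python3 w.py w4;python3 -c "
from h import *
go(.580,-.264,.052,9.3)"
```

```text
t: 6.25
tcp_pos: [0.5827, -0.2623, 0.1349]
ee_rot: [[-0.165, 0.986, -0.008], [0.986, 0.165, 0.004], [0.005, -0.007, -1.0]]
contact_force: [-2.4, 0.9, -2.1]
grip_width: 0.747
gripper_force: 0.0
6.25 [ 0.58267515 -0.26233018  0.13489008] [[-0.165, 0.986, -0.008], [0.986, 0.165, 0.004], [0.005, -0.007, -1.0]]
mid [276. 214.] 1730 z 0.0803 [ 580.3 -264. ] [32.2 28.9] 9.5 [158. 148. 133.]
mid [ 51. 327.] 601 z 0.0901 [ 412.7 -391. ] [10.9 28.4] 69.9 [15. 76. 70.]
t 6.3 shift [-0.31 -0.03  8.54] yaw 0.2 alt -179.8 q6 56.3
```

```bash
python3 -m inch '[[[-0.5,-0.25,0,4,0],[-0.5,-0.25,0,8,0],[-0.5,-0.25,0,8.4,0],[-0.5,-0.25,0,8.4,0],[1,-0.25,0,8.4,0],[1,-0.25,0,8.4,0],[1,-0.25,0,8.4,0],[1,-0.25,0,8.4,0],[1,-0.25,0,8.4,0],[1,-0.25,0,8.4,0]]]' 80; python3 -c "
from h import *
go(.453,.16,.2,-2.2)"
```

```text
t: 7.13
tcp_pos: [0.5808, -0.265, 0.0609]
ee_rot: [[-0.164, 0.986, 0.001], [0.986, 0.164, -0.001], [-0.001, 0.001, -1.0]]
contact_force: [-0.9, -0.1, 0.7]
grip_width: 0.004
gripper_force: 0.0
t 7.13 shift [ 44.01  -5.62 -13.95] yaw 11.6 alt -168.4 q6 56.0
```

```bash
python3 -m inch '[[[1,0,0,-4,0],[1,0,0,-8,0],[1,0,0,-8,0],[-0.5,-5,0,-10,0],[-0.5,-5,0,-10,0],[-0.5,-5,0,-10,0]]]'; python3 w.py w5
```

```text
t: 7.63
tcp_pos: [0.5894, -0.3168, 0.1613]
ee_rot: [[-0.162, 0.987, 0.002], [0.987, 0.162, -0.002], [-0.002, 0.002, -1.0]]
contact_force: [-0.1, 0.3, 0.1]
grip_width: 0.414
gripper_force: 0.0
7.6333 [ 0.58936458 -0.31682259  0.16125225] [[-0.162, 0.987, 0.002], [0.987, 0.162, -0.002], [-0.002, 0.002, -1.0]]
mid [41. 87.] 302 z 0.0915 [ 412.2 -257.2] [28.2  2.4] 69.5 [ 2. 64. 59.]
mid [279. 134.] 1596 z 0.0804 [ 580.3 -263.9] [31.7 27.9] 8.7 [147. 138. 123.]
mid [ 62. 256.] 731 z 0.0896 [ 416.  -393.4] [10.  29.6] 33.2 [22. 75. 69.]
```

View pics/w5.png

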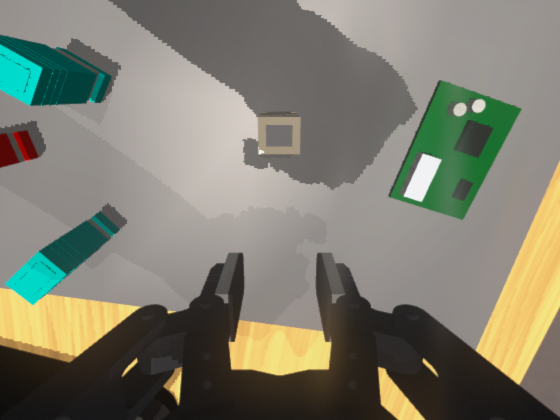

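The picture shows the narrow pack untouched at (279,134): I gripped too high, because the height came from a reading taken in motion. I re-grip lower.

```bash
python3 -m inch '[[[-0.4,5,0,4,0],[-0.4,5.1,0,7,0],[-0.4,5.1,0,11,0],[-0.4,5.1,0,11,0],[-0.4,5.1,0,11,0],[-0.4,5.1,0,11,0]]]';python3 -c "
from h import *
go(.5803,-.264,.049,9.1)"
```

```text
t: 8.18
tcp_pos: [0.5809, -0.2638, 0.0515]
ee_rot: [[-0.164, 0.986, 0.001], [0.986, 0.164, -0.0], [-0.001, 0.001, -1.0]]
contact_force: [-0.0, -1.2, 0.8]
grip_width: 0.698
gripper_force: 0.0
t 8.18 shift [-0.01 -0.06  0.25] yaw 0.4 alt -179.6 q6 56.1
```

```bash
python3 -m inch '[[[0,0,-0.05,0,0],[0.3,0,-0.05,0,0],[1,0,-0.05,0,0],[1,0,-0.05,0,0],[1,0,-0.05,0,0],[1,0,-0.05,0,0],[1,0,-0.05,0,0]]]' 80; python3 w.py w6
```

```text
t: 8.77
tcp_pos: [0.5814, -0.2651, 0.0533]
ee_rot: [[-0.163, 0.987, 0.005], [0.987, 0.163, -0.002], [-0.003, 0.004, -1.0]]
contact_force: [-1.0, 0.3, 6.6]
grip_width: 0.306
gripper_force: 78.3
8.7667 [ 0.58135781 -0.26511665  0.05331729] [[-0.163, 0.987, 0.005], [0.987, 0.163, -0.002], [-0.003, 0.004, -1.0]]
hi [238. 274.] 849 z 0.1016 [ 566.2 -264.8] [13.8 23.3] 46.4 [67. 65. 62.]
hi [321. 274.] 846 z 0.1018 [ 595.3 -259.6] [22.7 13.7] 61.8 [74. 72. 69.]
mid [279. 267.] 5162 z 0.0939 [ 581.1 -264. ] [53.8 23.5] 9.4 [108. 101.  92.]
```

```bash
python3 -m inch '[[[1,0,0,-4,0],[1,0,0,-8,0],[1,0,0,-12,0],[1,1,-0.5,-16,4],[1,5,-2,-20,8],[1,9,-3,-20,11.7],[1,13,-5,-20,11.7],[1,17,-6,-20,11.7],[1,21,-7.5,-20,11.7],[1,25.3,-8.9,-20,11.7],[1,25.3,-8.9,-20,11.7],[1,25.3,-8.9,-20,11.7]]]'; python3 -m inch '[[[1,0,0,0,0],[1,0,0,0,0],[1,0,0,0,0]]]'; python3 lamp.py w7; python3 hand.py w7 .016; python3 - <<'E'
from h import *
P=np.load("pics/w7.npz")["P"]
q=P[(abs(P[...,2]-.024)<.006)&(abs(P[...,0]-.453)<.03)&(abs(P[...,1]-.065)<.03)];print("floor",len(q),q.min(0),q.max(0),np.median(q,0),cv2.minAreaRect((q[:,:2]*1000).astype(np.float32)))
q=P[(P[...,2]>.062)&(P[...,2]<.07)&(abs(P[...,0]-.453)<.04)&(abs(P[...,1]-.065)<.03)];print("lip",len(q),cv2.minAreaRect((q[:,:2]*1000).astype(np.float32)))
E
```

```text
t: 9.82
tcp_pos: [0.4488, -0.0262, 0.2523]
ee_rot: [[0.036, 0.999, 0.003], [0.999, -0.036, 0.001], [0.001, 0.003, -1.0]]
contact_force: [0.9, -0.5, -1.0]
grip_width: 0.302
gripper_force: 78.9
t: 10.07
tcp_pos: [0.4512, -0.0297, 0.2503]
ee_rot: [[0.041, 0.999, 0.001], [0.999, -0.041, -0.0], [-0.0, 0.001, -1.0]]
contact_force: [0.4, 0.7, -1.5]
grip_width: 0.304
gripper_force: 78.9
[ 0.4512 -0.0297  0.2503] -2.3322540118719703 0.3038219979280494
bar [0.4514 0.0047 0.1286] 914 yaw -1.7291445287482787 y -0.035767882632764945 0.0416256279551978
body ((451.04815673828125, -9.052383422851562), (195.05479431152344, 87.0802993774414), 88.26155090332031) 0.0596591477349504
[[-0.1024  0.4049  0.4917]
 [-0.0904  0.4056  0.4919]
 [-0.0664  0.416   0.4808]
 [-0.0544  0.4154  0.4842]
 [-0.0424  0.4164  0.4857]
 [-0.0304  0.4173  0.4862]
 [-0.0184  0.4169  0.4864]
 [-0.0064  0.4181  0.4864]
 [ 0.0056  0.4173  0.4829]
 [ 0.0176  0.4188  0.483 ]
 [ 0.0296  0.418   0.4848]
 [ 0.0416  0.419   0.4881]
 [ 0.0536  0.4216  0.495 ]
 [ 0.0656  0.4104  0.4967]
 [ 0.0776  0.4117  0.4849]]
6681 top tz [-0.0585 -0.0527 -0.0279]
top face tool x [-0.01   -0.0091  0.012   0.0128  0.0131] y [-0.0197 -0.0195  0.0194  0.0198]
front face x = 0.001 y + -0.000 z + 0.0152 z range -0.019997474870624265 0.05387915889980141 y -0.016850785653391535 0.016306654454963935
floor 832 [0.43568822 0.05031837 0.02069836] [0.47109113 0.08171619 0.0272834 ] [0.45343432 0.06612383 0.02364234] ((453.53143310546875, 66.07115936279297), (30.1308650970459, 34.60653305053711), 87.67024230957031)
lip 950 ((453.0509948730469, 64.37398529052734), (48.270843505859375, 48.16666030883789), 88.46613311767578)
```

View pics/w7.png

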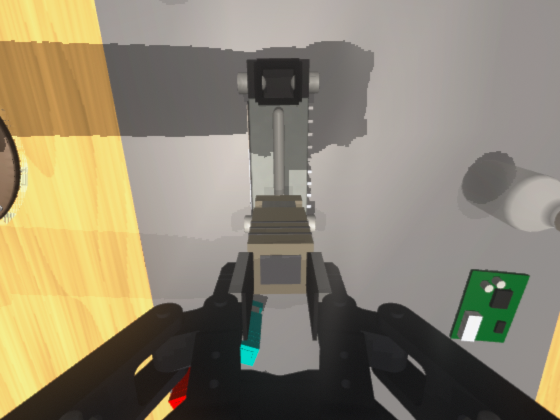

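The wrist view shows the empty narrow bay at (278,83) and the pack in hand at (280,245).

```bash
python3 -m inch '[[[1,4,-0.1,0,-0.3],[1,8,-0.17,0,-0.3],[1,9.45,-0.17,2,-0.3],[1,9.45,-0.17,6,-0.3],[1,9.45,-0.17,9.5,-0.3],[1,9.45,-0.17,11,-0.3],[1,9.45,-0.17,11.5,-0.3],[1,9.45,-0.17,11.5,-0.3],[1,9.45,-0.17,12,-0.3],[1,9.45,-0.17,12.5,-0.3],[1,9.45,-0.17,13,-0.3],[1,9.45,-0.17,13,-0.3]]]'; python3 -c "
from h import *
go(.4534,.0648,.0772,-2)"
```

```text
t: 11.12
tcp_pos: [0.4526, 0.0655, 0.1197]
ee_rot: [[0.035, 0.999, 0.0], [0.999, -0.035, -0.0], [-0.0, 0.0, -1.0]]
contact_force: [0.5, 0.5, -0.9]
grip_width: 0.303
gripper_force: 79.0
t 11.12 shift [-0.06  0.08  4.25] yaw 0.0 alt -180.0 q6 100.2
```

```bash
python3 -m inch '[[[1,-0.06,0.07,0.5,0],[1,-0.06,0.07,1,0],[1,-0.06,0.07,1.5,0],[1,-0.06,0.07,2,0],[1,-0.06,0.07,2.5,0],[1,-0.06,0.07,3,0],[1,-0.06,0.07,3.5,0],[1,-0.06,0.07,3.9,0],[1,-0.06,0.07,4.25,0],[1,-0.06,0.07,4.4,0],[1,-0.06,0.07,4.5,0],[1,-0.06,0.07,4.5,0]]]'
```

```text
t: 12.12
tcp_pos: [0.4536, 0.0653, 0.0772]
ee_rot: [[0.034, 0.999, 0.002], [0.999, -0.034, 0.001], [0.001, 0.002, -1.0]]
contact_force: [-6.7, 0.0, 19.5]
grip_width: 0.304
gripper_force: 87.8
```

```bash
python3 -m inch '[[[-0.3,0,0,-0.3,0],[-0.3,0,0,-0.3,0],[-0.3,0,0,-0.3,0],[-0.3,0,0,-0.3,0],[-0.3,0,0,-4,0],[-0.3,0,0,-8,0],[-0.3,-4,0,-12,0],[-0.3,-8,0,-13,0],[-0.3,-12,0,-13,0],[-0.3,-14,0,-13,0],[-0.3,-14,0,-13,0],[-0.3,-14,0,-13,0]]]'; python3 -m inch '[[[-0.3,0,0,0,0],[-0.3,0,0,0,0],[-0.3,0,0,0,0]]]'; python3 lamp.py w8; python3 - <<'E'
from h import *
for n in("wrist","top"):
    if n=="wrist": P=np.load("pics/w8.npz")["P"]
    else:
        im,d,c=cloud("top");P=full(d,c);np.savez("pics/top2",im=im,d=d,P=P)
    for nm,x,y,zl in(("narrow",.4535,.066,.09),("wide",.448,-.0985,.1)):
        q=P[(abs(P[...,0]-x)<.025)&(abs(P[...,1]-y)<.017)&(P[...,2]>zl)&(P[...,2]<.17)]
        if len(q)>10: print(n,nm,len(q),np.percentile(q[:,2],[5,50,95]).round(4),cv2.minAreaRect((q[:,:2]*1000).astype(np.float32)))
    q=P[(P[...,2]>.12)&(P[...,2]<.135)&(abs(P[...,0]-.451)<.04)&(abs(P[...,1]+.017)<.06)]
    c=q.mean(0);v=np.linalg.svd(q[:,:2]-c[:2])[2][0];print("bar",c,q[:,1].min(),q[:,1].max(),np.degrees(np.arctan2(v[1],v[0])))
go(.4507,-.0165,.25,-2)
E
```

```text
t: 13.12
tcp_pos: [0.4482, -0.0763, 0.2046]
ee_rot: [[0.038, 0.999, -0.001], [0.999, -0.038, 0.0], [0.0, -0.001, -1.0]]
contact_force: [0.1, 0.3, -0.4]
grip_width: 0.647
gripper_force: 0.0
t: 13.37
tcp_pos: [0.4483, -0.0739, 0.2047]
ee_rot: [[0.032, 0.999, -0.001], [0.999, -0.032, 0.0], [0.0, -0.001, -1.0]]
contact_force: [0.4, 0.5, 0.6]
grip_width: 0.65
gripper_force: 0.0
[ 0.4483 -0.0739  0.2047] -1.8576723330986629 0.6500255394329492
bar [ 0.4506 -0.0115  0.1286] 2045 yaw -1.508567459425791 y -0.0733049050039235 0.04136283772662318
body ((450.58843994140625, -17.6815185546875), (205.58058166503906, 87.09330749511719), 88.49076843261719) 0.05964676969557686
[[-0.1147  0.4166  0.479 ]
 [-0.1027  0.4051  0.4916]
 [-0.0907  0.4056  0.4916]
 [-0.0787  0.4173  0.4807]
 [-0.0667  0.4156  0.4806]
 [-0.0547  0.4153  0.484 ]
 [-0.0427  0.4162  0.4851]
 [-0.0307  0.416   0.4858]
 [-0.0187  0.4167  0.4858]
 [-0.0067  0.4166  0.4855]
 [ 0.0053  0.4173  0.4825]
 [ 0.0173  0.4171  0.4824]
 [ 0.0293  0.418   0.4836]
 [ 0.0413  0.4179  0.4874]
 [ 0.0533  0.421   0.4926]
 [ 0.0653  0.4101  0.4961]
 [ 0.0773  0.4112  0.485 ]]
wrist narrow 1599 [0.0977 0.1037 0.105 ] ((452.4651794433594, 63.079254150390625), (22.336172103881836, 32.01932144165039), 88.54338073730469)
wrist wide 2043 [0.106  0.1187 0.1199] ((448.45458984375, -98.22581481933594), (28.936965942382812, 46.214134216308594), 88.36334228515625)
bar [ 0.45055705 -0.01152     0.12860423] -0.0733049050039235 0.04136283772662318 -91.50856745942579
top narrow 143 [0.0948 0.1044 0.107 ] ((451.59686279296875, 65.0057144165039), (27.465059280395508, 31.184999465942383), 88.91854858398438)
bar [0.45113473 0.0309264  0.12956117] 0.02332647218318435 0.03917212473127627 -96.25080737543475
t 13.47 shift [ 5.75  0.04 -4.52] yaw 0.1 alt -179.9 q6 82.5
```

Both packs are home: their tops stand at 104 and 119 mm. I grip the bar and refine the fork.

```bash
python3 -m inch '[[[-0.3,3,0.05,0,0],[-0.3,5.5,0.05,2,0],[-0.3,5.5,0.05,4,0],[-0.3,5.5,0.05,8,0],[-0.3,5.5,0.05,9.9,0],[-0.3,5.5,0.05,9.9,0],[-0.3,5.5,0.05,9.9,0],[1,5.5,0.05,9.9,0],[1,5.5,0.05,9.9,0],[1,5.5,0.05,9.9,0],[1,5.5,0.05,9.9,0],[1,5.5,0.05,9.9,0]]]' 100; python3 - <<'E'
from h import *
np.set_printoptions(precision=4,suppress=True)
for n in("top2","top","side"):
    if n=="top2": pass
    z=np.load(f"pics/{n}.npz");P=z["P"]
    q=P[(P[...,2]>.203)&(P[...,2]<.245)&(abs(P[...,0]-.63)<.12)&(abs(P[...,1]-.298)<.12)]
    best=None
    for a in np.arange(28,40,.1):
        r=np.radians(a);u=q[:,:2]@[np.cos(r),np.sin(r)];w=q[:,:2]@[-np.sin(r),np.cos(r)]
        k=u<u.max()-.015
        w1=w[k];m=(w1.max()+w1.min())/2;lo,hi=w1[w1<m],w1[w1>m];c=lo.std()+hi.std()
        if best is None or c<best[0]: best=(c,a,lo.mean(),hi.mean(),np.percentile(u,[.5,99.5]),u,w,k)
    c,a,lo,hi,ur,u,w,k=best;r=np.radians(a);e=np.array([np.cos(r),np.sin(r)]);g=np.array([-e[1],e[0]])
    mid=(lo+hi)/2;tip=q[q[:,2]>.2225];ut=tip[:,:2]@e;lev=np.median(q[(u>u.min()+.05)&(u<u.max()-.02)][:,2])
    cross=np.median(u[abs(w-mid)<.02])
    print(n,len(q),"yaw",a,"gap",hi-lo,"u ends",ur,"tips u",np.percentile(ut,[1,50,99]),"ztip",q[:,2].max(),"zlev top",lev,"cross u",cross)
    print("  rest from cross",e*(cross-.085)+g*mid,"from ends",e*(ur[0]+.045)+g*mid)
E
```

```text
t: 14.47
tcp_pos: [0.4513, -0.0201, 0.1068]
ee_rot: [[0.034, 0.999, 0.001], [0.999, -0.034, -0.0], [0.0, 0.001, -1.0]]
contact_force: [0.4, 0.6, 0.4]
grip_width: 0.0
gripper_force: 0.0
top2 468 yaw 36.90000000000013 gap 0.06613516881012534 u ends [0.6129 0.7505] tips u [0.6117 0.6192 0.6288] ztip 0.23922374564507187 zlev top 0.21534870792558836 cross u 0.7420736392236729
  rest from cross [0.6091 0.2832] from ends [0.6098 0.2837]
top 468 yaw 35.1000000000001 gap 0.06661863687758536 u ends [0.6179 0.7552] tips u [0.6166 0.6236 0.6333] ztip 0.23604098638586457 zlev top 0.21499417369041174 cross u 0.7458380660422715
  rest from cross [0.6086 0.2833] from ends [0.6103 0.2845]
side 1070 yaw 30.00000000000003 gap 0.06573294974787558 u ends [0.6242 0.7637] tips u [0.6226 0.6319 0.6424] ztip 0.23534016513466438 zlev top 0.21473717409850734 cross u 0.7548799112300162
  rest from cross [0.609 0.285] from ends [0.6083 0.2846]
```

```bash
python3 - <<'E'
from h import *
im,d,c=cloud("side");P=full(d,c);np.savez("pics/side2",im=im,d=d,P=P)
save("s2.png",cv2.resize(im[140:330,220:420],None,fx=3.1,fy=3.1,interpolation=3))
s=robot.read_state();print(s["grip_width"],s["gripper_force"],s["tcp_pos"],s["contact_force"])
E
```

```text
-0.0006392488690528899 0.0 [ 0.45111932 -0.02005305  0.10656091] [-0.73247845  1.04074509 -0.02000613]
```

View pics/s2.png

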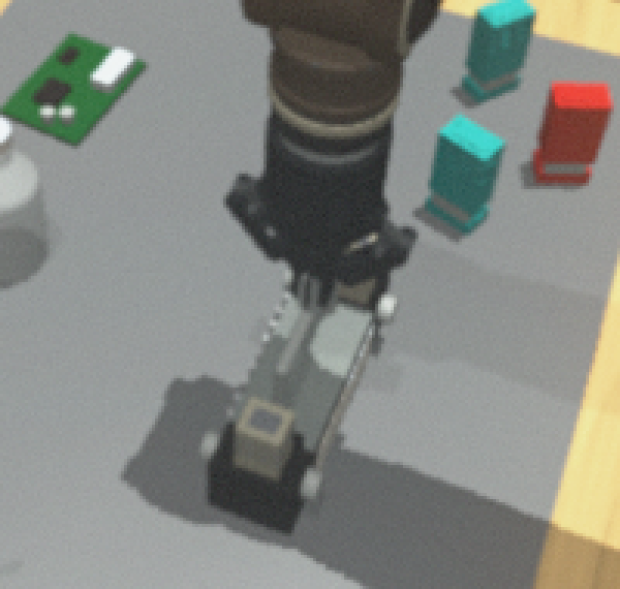

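The fingers shut without touching anything and the lamp stands undisturbed. As with the narrow pack, the effective pads sit higher than assumed, so I open, go 11 mm lower and close again.

```bash
python3 -m inch '[[[-0.3,0,0,0,0],[-0.3,0,0,0,0],[-0.3,0,0,0,0],[-0.3,0,0,0,0],[-0.3,0.2,0,1.1,0],[-0.3,0.2,0,1.1,0],[1,0.2,0,1.1,0],[1,0.2,0,1.1,0],[1,0.2,0,1.1,0],[1,0.2,0,1.1,0],[1,0.2,0,1.1,0],[1,0.2,0,1.1,0]]]' 100; python3 - <<'E'
from h import *
z=np.load("pics/side2.npz");P=z["P"]
q=P[(np.hypot(P[...,0]-.451,P[...,1]+.018)<.03)&(P[...,2]>.1)&(P[...,2]<.2)]
for a in np.arange(.1,.2,.005):
    k=q[(q[:,2]>=a)&(q[:,2]<a+.005)]
    if len(k):print(a.round(3),len(k),k.min(0).round(3),k.max(0).round(3))
E
```

```text
t: 15.52
tcp_pos: [0.4508, -0.018, 0.0954]
ee_rot: [[0.034, 0.999, 0.0], [0.999, -0.034, 0.0], [0.0, 0.0, -1.0]]
contact_force: [-1.9, 0.8, 4.6]
grip_width: 0.062
gripper_force: 98.4
0.12 1 [0.447 0.004 0.125] [0.447 0.004 0.125]
0.125 40 [ 0.446 -0.014  0.125] [0.456 0.011 0.13 ]
0.13 9 [ 0.445 -0.016  0.13 ] [0.453 0.011 0.133]
0.135 10 [ 0.44  -0.014  0.136] [ 0.46  -0.009  0.14 ]
0.14 22 [ 0.438 -0.022  0.14 ] [ 0.465 -0.008  0.145]
0.145 18 [ 0.438 -0.025  0.146] [ 0.465 -0.008  0.149]
0.15 19 [ 0.438 -0.023  0.15 ] [ 0.465 -0.008  0.155]
0.155 21 [ 0.438 -0.023  0.155] [ 0.464 -0.008  0.16 ]
0.16 19 [ 0.438 -0.016  0.16 ] [ 0.464 -0.007  0.165]
0.165 17 [ 0.438 -0.02   0.165] [ 0.459 -0.009  0.169]
0.17 17 [ 0.434 -0.02   0.17 ] [ 0.46  -0.008  0.175]
0.175 33 [ 0.424 -0.028  0.175] [ 0.476 -0.006  0.18 ]
0.18 61 [ 0.423 -0.028  0.18 ] [ 0.479 -0.006  0.185]
0.185 76 [ 0.422 -0.03   0.185] [ 0.48  -0.006  0.19 ]
0.19 29 [ 0.422 -0.03   0.19 ] [ 0.481 -0.007  0.195]
0.195 18 [ 0.423 -0.026  0.196] [ 0.48  -0.003  0.2  ]
```

The side cloud puts the real finger ends 20–28 mm above the reported TCP. I regrip 10 mm lower so the bar sits well inside the pads.

```bash
python3 -m inch '[[[-0.3,0,0,0,0],[-0.3,0,0,0,0],[-0.3,0,0,0,0],[-0.3,0,0,0,0],[-0.3,0,0,1,0],[-0.3,0,0,1,0],[1,0,0,1,0],[1,0,0,1,0],[1,0,0,1,0],[1,0,0,1,0],[1,0,0,1,0],[1,0,0,1,0]]]' 110; python3 -m inch '[[[1,0,0,-1,0],[1,0,0,-2,0],[1,0,0,-2,0],[1,0,0,-3,0],[1,0,0,-3,0],[1,0,0,-3,0]]]'; python3 - <<'E'
from h import *
P0=None
im,d,c=cloud("side");P=full(d,c);np.savez("pics/side3",im=im,d=d,P=P)
q=P[(abs(P[...,0]-.4535)<.02)&(abs(P[...,1]-.066)<.02)&(P[...,2]>.12)&(P[...,2]<.15)];print(len(q),np.percentile(q[:,2],[5,50,95]))
E
```

```text
t: 16.52
tcp_pos: [0.4509, -0.018, 0.0854]
ee_rot: [[0.034, 0.999, 0.0], [0.999, -0.034, -0.0], [0.0, 0.0, -1.0]]
contact_force: [-2.2, 1.0, 3.8]
grip_width: 0.073
gripper_force: 107.8
t: 17.02
tcp_pos: [0.4513, -0.018, 0.1155]
ee_rot: [[0.034, 0.999, 0.001], [0.999, -0.034, -0.0], [0.0, 0.001, -1.0]]
contact_force: [0.2, 0.6, -7.5]
grip_width: 0.073
gripper_force: 108.5
260 [0.12263105 0.13342037 0.13640088]
```

```bash
cat > fork.py <<'E'
from h import *
import sys
np.set_printoptions(precision=4,suppress=True)
for n in sys.argv[1:]:
    P=np.load(f"pics/{n}.npz")["P"]
    q=P[(P[...,2]>.205)&(P[...,2]<.222)&(abs(P[...,0]-.63)<.12)&(abs(P[...,1]-.298)<.12)]
    a=34.
    for _ in range(4):
        r=np.radians(a);e=np.array([np.cos(r),np.sin(r)]);g=np.array([-e[1],e[0]])
        c=np.array([.610,.284]) if _==0 else c
        u=(q[:,:2]-c)@e;w=(q[:,:2]-c)@g
        L=[]
        for s in(-1,1):
            k=(abs(w-s*.034)<.009)&(u>-.025)&(u<.072)
            for __ in range(3):
                f=np.polyfit(u[k],w[k],1);k=k&(abs(np.polyval(f,u)-w)<.005)
            L.append((f,k.sum(),np.median(q[k][:,2])))
        sl=np.mean([l[0][0] for l in L]);m=np.mean([l[0][1] for l in L]);a+=np.degrees(np.arctan(sl));c=c+g*m
    xb=np.median(u[(abs(w)<.022)&(u>.06)&(u<.11)])
    print(n,"yaw",a,"slopes",[(l[0],l[1],l[2]) for l in L],"cross u",xb,"rest",c+e*(xb-.085))
E
python3 fork.py top top2 side side2 side3
```

```text
top yaw 34.19021557146081 slopes [(array([ 0.0102, -0.0342]), np.int64(125), np.float64(0.2153134094099156)), (array([-0.0102,  0.0342]), np.int64(125), np.float64(0.2152799295904264))] cross u 0.08355606691430842 rest [0.6089 0.283 ]
top2 yaw 34.21990702978507 slopes [(array([ 0.0098, -0.0343]), np.int64(126), np.float64(0.21554254525178984)), (array([-0.0098,  0.0343]), np.int64(123), np.float64(0.21504481885118776))] cross u 0.08334477622526915 rest [0.6088 0.2829]
side yaw 34.47015379962897 slopes [(array([-0.001 , -0.0338]), np.int64(262), np.float64(0.21459585306186163)), (array([0.001 , 0.0338]), np.int64(297), np.float64(0.21503801963478686))] cross u 0.08444640118460303 rest [0.609  0.2845]
side2 yaw 34.473593782114385 slopes [(array([-0.0034, -0.0338]), np.int64(263), np.float64(0.21473320941112295)), (array([0.0034, 0.0338]), np.int64(291), np.float64(0.215149755980791))] cross u 0.08445548977668786 rest [0.609  0.2846]
side3 yaw 34.615405644817265 slopes [(array([-0.0018, -0.0338]), np.int64(257), np.float64(0.2148987019479197)), (array([0.0018, 0.0338]), np.int64(295), np.float64(0.21508030602249895))] cross u 0.0844915459312365 rest [0.609  0.2846]
```

```bash
python3 -m inch '[[[1,0,0,-2.5,0],[1,0,0,-5,0],[1,0.5,0.1,-7.5,-2],[1,2,0.5,-9.6,-5],[1,5,1.2,-9.6,-9],[1,8,2,-9.6,-14],[1,11,2.7,-9.6,-18],[1,14,3.5,-9.6,-23],[1,17,4.2,-9.6,-27],[1,20,5,-9.6,-31],[1,22.5,5.6,-9.6,-34.5],[1,24.1,5.9,-9.6,-36.3]]]'; python3 -m inch '[[[1,0,0,0,0],[1,0,0,0,0],[1,0,0,0,0],[1,0,0,0,0]]]'; python3 - <<'E'
from h import *
np.set_printoptions(precision=4,suppress=True)
s=robot.read_state()
im,d,c=cloud("side");P=full(d,c);np.savez("pics/side4",im=im,d=d,P=P);save("s4.png",im)
q=P[(abs(P[...,0]-s["tcp_pos"][0])<.07)&(abs(P[...,1]-s["tcp_pos"][1])<.07)&(P[...,2]>.245)&(P[...,2]<.258)];print(len(q))
go(.519,.2206,.2114,34.4)
im,d,c=cloud("top");P=full(d,c);np.savez("pics/top4",im=im,d=d,P=P)
E
python3 fork.py side4 top4
```

```text
t: 18.07
tcp_pos: [0.5184, 0.2235, 0.2098]
ee_rot: [[-0.568, 0.823, -0.001], [0.823, 0.568, 0.0], [0.001, -0.001, -1.0]]
contact_force: [-0.5, 0.4, -6.8]
grip_width: 0.071
gripper_force: 108.8
t: 18.4
tcp_pos: [0.5177, 0.2198, 0.211]
ee_rot: [[-0.563, 0.827, -0.0], [0.827, 0.563, -0.001], [-0.0, -0.001, -1.0]]
contact_force: [-0.3, -0.2, -7.2]
grip_width: 0.07
gripper_force: 108.6
316
t 18.45 shift [-0.    0.14 -0.03] yaw -0.2 alt 179.8 q6 78.8
side4 yaw 34.53504363564446 slopes [(array([-0.0012, -0.0339]), np.int64(262), np.float64(0.21481460364090654)), (array([0.0012, 0.0339]), np.int64(290), np.float64(0.21518540138266778))] cross u 0.08444440738370462 rest [0.6089 0.2846]Traceback (most recent call last):
  File "fork.py", line 16, in <module>
    f=np.polyfit(u[k],w[k],1);k=k&(abs(np.polyval(f,u)-w)<.005)
    raise TypeError("expected non-empty vector for x")
TypeError: expected non-empty vector for x
```

View pics/s4.png

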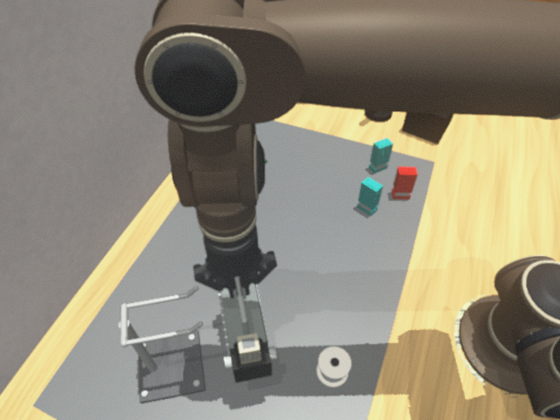

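The side view shows the lamp hanging level at (245,330) in front of the fork tips at (195,295) and (197,327). I check the bar height and the lateral offset in the fork frame.

```bash
python3 - <<'E'
from h import *
np.set_printoptions(precision=4,suppress=True)
P=np.load("pics/side4.npz")["P"];r=np.radians(34.5);e=np.array([np.cos(r),np.sin(r)]);g=np.array([-e[1],e[0]]);c=np.array([.609,.2846])
u=(P[...,:2]-c)@e;w=(P[...,:2]-c)@g;z=P[...,2]
m=(abs(u+.11)<.02)&(z>.235)&(z<.262)&(w>.01)&(w<.064)
print("bar",m.sum(),np.median(u[m]),np.percentile(z[m],[50,90,98]),w[m].max(),"slope",np.polyfit(w[m],u[m],1))
m=(abs(u+.11)<.03)&(z>.222)&(z<.236)&(w>.06)&(w<.11);print("narrow top",m.sum(),u[m].mean(),w[m].min(),w[m].max(),z[m].mean())
E
```

```text
bar 201 -0.1112304595219223 [0.2545 0.2562 0.2576] 0.05724789831705231 slope [ 0.0088 -0.1116]
narrow top 353 -0.11143216928673728 0.06658275189849407 0.09506763599199805 0.2292822071482412
```

```bash
python3 -m inch '[[[1,0.1,1,-0.1,0],[1,0.1,2.5,-0.1,0],[1,0.1,4,-0.1,0],[1,0.1,5.5,-0.1,0],[1,0.1,7,-0.1,0],[1,0.1,8.5,-0.1,0],[1,0.1,10,-0.1,0],[1,0.1,11.2,-0.1,0],[1,0.1,11.8,-0.1,0],[1,0.1,11.8,-0.1,0],[1,0.1,11.8,-0.1,0]]]'
```

```text
t: 19.42
tcp_pos: [0.6147, 0.2877, 0.2117]
ee_rot: [[-0.564, 0.826, -0.001], [0.826, 0.564, -0.001], [0.0, -0.001, -1.0]]
contact_force: [-0.2, 0.3, -7.1]
grip_width: 0.069
gripper_force: 108.6
```

Clean travel, with only the lamp's weight on the wrist. Lower onto the prongs: 30 mm nominal.

```bash
python3 -m inch '[[[1,0,0,0.7,0],[1,0,0,1.4,0],[1,0,0,2,0],[1,0,0,2.4,0],[1,0,0,2.7,0],[1,0,0,2.9,0],[1,0,0,3.05,0],[1,0,0,3.05,0],[1,0,0,3.05,0]]]'
```

```text
t: 20.17
tcp_pos: [0.615, 0.2884, 0.1818]
ee_rot: [[-0.564, 0.826, 0.0], [0.826, 0.564, 0.0], [-0.0, 0.0, -1.0]]
contact_force: [0.2, 0.4, -6.4]
grip_width: 0.066
gripper_force: 108.6
```

```bash
python3 -m inch '[[[1,0,0,0.1,0],[1,0,0,0.2,0],[1,0,0,0.2,0],[1,0,0,0.2,0]]]'
```

```text
t: 20.5
tcp_pos: [0.6155, 0.2885, 0.181]
ee_rot: [[-0.564, 0.826, 0.003], [0.826, 0.564, 0.001], [-0.001, 0.003, -1.0]]
contact_force: [0.0, -1.1, 2.7]
grip_width: 0.072
gripper_force: 109.8
```

```bash
python3 -m inch '[[[0.7,0,0,0,0],[0.5,0,0,0,0],[0,0,0,0,0],[-0.3,0,0,0,0],[-0.3,0,0,0,0],[-0.3,0,0,0,0],[-0.3,0,0,-1,0],[-0.3,0,0,-3,0],[-0.3,0,0,-6,0],[-0.3,0,0,-9,0],[-0.3,0,0,-12,0],[-0.3,0,0,-12,0]]]'; python3 -m inch '[[[-0.3,0,-4,0,0],[-0.3,0,-8,0,0],[-0.3,0,-12,0,0],[-0.3,0,-16,0,0],[-0.3,0,-20,0,0],[-0.3,0,-24,0,0],[-0.3,0,-25,0,0],[-0.3,0,-25,0,0],[-0.3,0,-25,0,0],[-0.3,0,-25,0,0],[-0.3,0,-25,0,0],[-0.3,0,-25,0,0]]]'
cat > hang.py <<'E'
from h import *
np.set_printoptions(precision=4,suppress=True)
im,d,c=cloud("side");P=full(d,c);save("s5.png",im)
r=np.radians(34.5);e=np.array([np.cos(r),np.sin(r)]);g=np.array([-e[1],e[0]]);o=np.array([.609,.2846])
u=(P[...,:2]-o)@e;w=(P[...,:2]-o)@g;z=P[...,2]
for a in(-.02,.02,.05):
    m=(abs(u-.006)<.025)&(z>.219)&(z<.235)&(abs(w-a)<.012);print("bar w",a,m.sum(),np.median(u[m]),np.median(z[m]))
for nm,w0,zz in(("narrow",.082,.2),("wide",-.082,.215)):
    m=(abs(u)<.05)&(abs(z-zz)<.012)&(abs(w-w0)<.016)
    if m.sum(): print(nm,m.sum(),u[m].mean(),w[m].mean(),np.percentile(z[m],[50,90]))
E
python3 hang.py
```

```text
t: 21.5
tcp_pos: [0.6158, 0.2887, 0.3072]
ee_rot: [[-0.564, 0.826, 0.009], [0.826, 0.564, 0.004], [-0.002, 0.01, -1.0]]
contact_force: [1.1, -0.1, 2.2]
grip_width: 0.648
gripper_force: 0.0
t: 22.5
tcp_pos: [0.4094, 0.1479, 0.2988]
ee_rot: [[-0.565, 0.825, -0.001], [0.825, 0.565, -0.0], [0.0, -0.001, -1.0]]
contact_force: [0.7, 0.7, 0.2]
grip_width: 0.652
gripper_force: 0.0
bar w -0.02 79 0.007055649586462206 0.22423087458466118
bar w 0.02 74 0.005956714332883706 0.22457594055949515
bar w 0.05 85 0.006057287144938395 0.2239217058905626
narrow 424 0.006613600594142282 0.08386323287511253 [0.1994 0.2012]
wide 457 0.006444242825743629 -0.07962916310906275 [0.2146 0.2164]
```

View pics/s5.png

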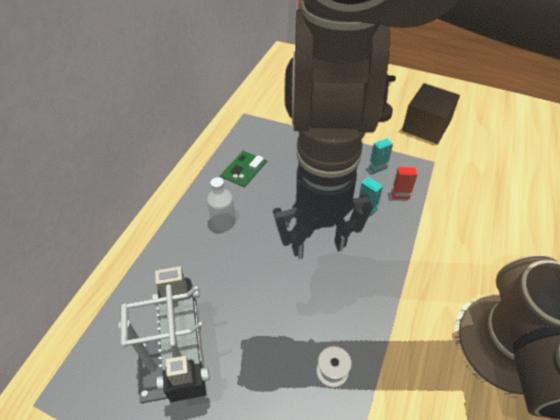

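The lamp hangs level by its bar on both prongs at (172,315), both packs are still seated, and the bystanders are untouched. I wait a second, recheck and hand in.

```bash
python3 -m inch '[[[-0.3,0,0,0,0],[-0.3,0,0,0,0],[-0.3,0,0,0,0],[-0.3,0,0,0,0],[-0.3,0,0,0,0],[-0.3,0,0,0,0],[-0.3,0,0,0,0],[-0.3,0,0,0,0],[-0.3,0,0,0,0],[-0.3,0,0,0,0],[-0.3,0,0,0,0],[-0.3,0,0,0,0]]]' >/dev/null; python3 hang.py; python3 -c "
from rig import robot
print(robot.finish_job())"
```

```text
bar w -0.02 75 0.006675775684849167 0.22464845231972452
bar w 0.02 78 0.006036036135431657 0.2246759506817233
bar w 0.05 85 0.006122721923070955 0.22407808966208842
narrow 421 0.00672696086039294 0.0837712045860159 [0.1995 0.2012]
wide 453 0.006607632179521576 -0.07962004801742646 [0.2147 0.2163]
the job is handed in; nothing more can be done
None
```

Both packs are seated in their bays, and the lamp hangs still and level by its handle bar on both prongs of the fork hook; I handed the job in at about 24 s.

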